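# Butt the two halves of a foot blank on the gluing board

### The job

Make up the foot blank on the gluing board: lay the loose forefoot block flat on the board, cork side up, with its long side along the fence and its square end butted flush against the square end of the heel block, so that no gap is left and the sides run in line. The heel block must end up still tight in its corner between fence and end stop. Let go of the block, and leave the other things on the bench where they are.

Things in the scene. Friction and masses are not known exactly. Their poses are not given: they have to be found in the camera images.
- glue_board: Fixed plywood gluing board on the bench, 120 (x) x 270 (y) x 12 mm thick; origin: centre of its underside, at bench height. x points across it to the fence, y along the fence to the end stop, z up. Turned at most 0.3 rad: the fence is on the side away from the robot, the stop at the left end. Fence and stop are dark wooden strips 18 mm wide, 12 mm high, their tops 24 mm above the bench.
- board_corner (a point): Inner corner where the faces of fence and end stop meet, on the board's top: at x = +30, y = +110, z = 12 mm in the board's frame; same axes. From here the fence's face runs 220 mm towards -y, the stop's face 70 mm towards -x.
- heel_joint_face (a point): Centre of the square end of the heel block, half-way up. The block is loose, wood with a cork top, 58 wide, 80 long, 42 mm high, lying on the board in the corner: long side at the fence, rounded end at the stop. Axes as the board's: y from this end to the rounded end, x to the fence. When tight in the corner this point is at x = +1, y = +30, z = 33 mm in the board's frame.
- fore_centre (a point): Centre of the loose forefoot block, half-way up: wood with cork top, 58 wide (x), 125 long (y), 42 mm high (z up), 0.2 kg, lying flat on the bench beside the board. Its +y end is square; the toe (-y end) is a half circle of 29 mm radius. Can be gripped across its width; fingertips 16 mm or more above its underside pass over the fence. When done, its axes point as the board's do.
- fore_joint_face (a point): Centre of the forefoot block's square end, half-way up: 62.5 mm from its centre along the block's y; axes as at the centre.
- sanding_block: Bystander: brown sanding block, 62 x 100 x 34 mm, behind the work; origin at the centre of its underside. To be left alone.
- white_cup: Bystander: off-white cup, 73 mm wide, 84 mm high, at the back left; origin at the centre of its underside. To be left alone.
- stump_cast_b: Bystander: short plaster stump cast, 65 mm thick, 120 mm high, standing at the back; origin at the centre of its underside. To be left alone.
Not all that is in view belongs to the job. What is shaped like the part that bears heel_joint_face but orange is not meant.

How it is judged (in metres and radians):
At the end, for the whole second after the job is handed in: The forefoot block lies flat on the board, cork up, its square end within 3 mm of the heel block's square end, their sides in line within 4 mm and 0.05 rad; the heel block is still on the board, within about 4 mm and 0.05 rad of its corner between fence and end stop (y of fore_joint_face in the frame of heel_joint_face between -0.003 and 0.003 m and x of fore_joint_face in the frame of heel_joint_face between -0.004 and 0.004 m and z of fore_joint_face in the frame of heel_joint_face between -0.003 and 0.003 m and angle between the y axis of fore_joint_face and the y axis of heel_joint_face, either way round below 0.05 rad and angle between fore_joint_face's own z axis and vertical below 0.06 rad and x of heel_joint_face in the frame of glue_board between -0.004 and 0.005 m and y of heel_joint_face in the frame of glue_board between 0.025 and 0.034 m and z of heel_joint_face in the frame of glue_board between 0.03 and 0.036 m and angle between the y axis of heel_joint_face and the y axis of glue_board, either way round below 0.05 rad); the robot touches nothing.
It fails at once if a bystander (sanding block, cup or short stump cast) was shifted more than 30 mm (distance of any of sanding_block, white_cup, stump_cast_b from where it was at the start of the episode above 0.03 m).
It also fails if it takes over 51 s, if anything falls off the work surface, if the arm or the gripper's body presses on something with over 40 N, if the wrist force passes 120 N, or if a joint passes its speed limit or range.

### The arm

A 6-joint arm with a two-finger parallel gripper is mounted at the origin on a cart in front of the work surface, level with it; the furniture and walls round the work are solid. World frame = base frame: x ahead of the robot, y to its left, z up, the work surface at z = 0. Lengths are in mm, angles in rad, forces in N, time in s.
With the tool pointing down it reaches from about 400 to 925 mm from the base axis. Payload 12.5 kg.
Tool frame: the origin (TCP) lies on the mounting face of the last link; the fingertips stand 190 mm ahead of it and the grasp point (between the pads) lies 171 mm ahead of it; z points along the fingers, y is the line along which they close (so a half turn about z gives the same grasp; the last joint's range is limited). The gripper opens to 95 mm and grips with 3 to 60 N. Pads are 20 mm wide; open, the fingers measure 119 mm over their backs; the gripper's body (75 mm by 180 mm) begins 59 mm behind the grasp point.
Start: joints at [-1.39, 0.491, 1.559, -0, 1.092, -0.106], TCP at [176.822, -599.465, 404.761] pointing down, gripper open.
Joint ranges: [-3.1, 3.1], [-0.84, 2.19], [0.05, 2.79], [-1.13, 4.28], [0.06, 2.93], [-2.69, 2.69]. Speed limits (rad/s): [2.22, 2.22, 2.79, 3.14, 3.14, 3.14].

### API

Orientations are given as [roll, pitch, yaw] about the fixed x, y, z axes, in that order (R = Rz(yaw) Ry(pitch) Rx(roll)).
In Python, from cell import env gives the robot as it stands.
- The arm moves only by the tool carry_out, never from a script. Its argument "series" is a list of rows, each a list of 5 numbers: the shift along the tool's x, y, z in m, then the turn about the tool's z in degrees, then the opening, from 0 (shut) to 1 (fully open). A call has 1 to 20 rows; each row is the pose to reach, as a shift and turn from the pose commanded when the call began, along the tool's axes at that moment; what a row does not reach only later rows make up. A row lasts 1/8 s, in which the tool goes at most 62.5 mm and 10.7 degrees, less where a joint would pass 70% of its speed; a pose out of reach is approached as far as the arm can. A call with a gripper value outside its range is refused whole. The fingers move at their own pace and stop on an object; the grip force is fixed at half the most. Time passes only in rows, so rows that repeat a pose let the fingers close. It gives the time, the measured TCP pose, the force, the opening and the grip force at its end, in the units of the state.
- env.state(): the state, without advancing time (a new reading comes with each control period).
- env.read_camera(name): name is "side" or "top"; returns (picture, depth): 384x512x3 uint8, red, green, blue; 384x512 float32, mm along the optical axis (not along the pixel's ray), 0 where there is no reading.
- env.get_calibration(name): a dict with "intrinsics" (3x3 intrinsics, pixels), "cam_to_world" (4x4, takes a point from camera to world coordinates). Camera axes: x right, y up, looking along -z (the intrinsics and any distortion apply to the point x, -y, -z); pixel columns grow to the right and rows downward; lengths in mm; the calibration is good to about 2 mm. A picture is of the moment at which its call begins. get_calibration takes no time and is no camera call.
- env.job_done(): hands the job in; it is judged then, once.
The state is a dict: "t": time; "joints": joint angles; "qvel": joint speeds; "tau": joint torques, N m; "eef_pos": TCP position; "tcp_rot": TCP orientation; "ft_force": force on the tool from outside, world axes, zero at the start; "moment": the same for the moment, N m; "opening": opening from 0.0 (shut) to 1.0 (fully open); "grip_force": force on a finger pad.
Only numpy, scipy, OpenCV 4.12 (cv2) and the standard library are available. Lean on these libraries where they do the work, as an engineer would, in place of code of your own. Each camera call takes 0.05 s, during which the arm holds its last target. There are 200 camera calls.

## Working session

There is one attempt and no reset: what is moved stays moved. The work goes in short steps, Python scripts to look and compute and a tool call to move; the robot and the scene stay as the last step left them, time stands still between calls to the robot, and variables do not carry over. Pictures are saved under pics/ and viewed, at most 10 in all, crops included, and the job is handed in when it is done.

Besides the shell and the picture viewer there is one more tool, called after "Request:" as a command line: name --pt "numbers of a row" for each row, then --argument value for the rest. carry_out: Moves the arm, as the interface text tells. Its arguments: {"type":"object","properties":{"series":{"type":"array","items":{"type":"array","items":{"type":"number"}}}},"required":["series"]}

```bash
mkdir -p pics
cat > h.py <<'E'
import numpy as np, cv2
from cell import env
def pts(name, depth):
    c=env.get_calibration(name);K=np.array(c["intrinsics"]);T=np.array(c["cam_to_world"])
    v,u=np.mgrid[:depth.shape[0],:depth.shape[1]]
    d=depth
    P=np.stack([(u-K[0,2])/K[0,0]*d,-(v-K[1,2])/K[1,1]*d,-d],-1)
    W=P@T[:3,:3].T+T[:3,3]; W[d==0]=np.nan
    return W
E
python3 - <<'E'
from h import *
for n in("side","top"):
    im,d=env.read_camera(n); np.savez(f"pics/{n}0.npz",im=im,d=d)
    cv2.imwrite(f"pics/{n}0.png",im[:,:,::-1]); c=env.get_calibration(n); print(n,{k:(np.round(v,3).tolist() if not isinstance(v,(str,dict)) else v) for k,v in c.items()}, (d==0).mean())
print(env.state())
E
```

```text
side {'intrinsics': [[405.006, 0.0, 253.885], [0.0, 405.006, 191.629], [0.0, 0.0, 1.0]], 'cam_to_world': [[1.0, 0.022, -0.019, 597.691], [-0.028, 0.552, -0.833, -887.489], [-0.008, 0.833, 0.553, 765.154], [0.0, 0.0, 0.0, 1.0]]} 0.004567464192708333
top {'intrinsics': [[400.827, 0.0, 257.239], [0.0, 400.827, 192.24], [0.0, 0.0, 1.0]], 'cam_to_world': [[0.167, 0.957, -0.238, 329.837], [-0.986, 0.163, -0.037, 158.027], [0.003, 0.241, 0.971, 1188.498], [0.0, 0.0, 0.0, 1.0]]} 0.004109700520833333
{'t': 0.1, 'joints': array([-1.38961678e+00,  4.91506256e-01,  1.55937084e+00,  9.57396609e-06,
        1.09168158e+00, -1.05609136e-01]), 'qvel': array([-3.36083874e-04, -1.17119636e-03, -1.47967126e-03,  5.46811282e-04,
       -7.75640209e-05,  1.17858851e-03]), 'tau': array([ 3.40887877e-03, -6.13622260e+01, -2.58606738e+01,  6.94256555e-02,
        4.69593261e-02, -6.09747030e-05]), 'eef_pos': array([ 176.80964608, -599.45023163,  404.22184125]), 'tcp_rot': array([-3.14063290e+00, -1.10276038e-04,  2.86784215e-01]), 'ft_force': array([-0.51819979, -0.56626024, -0.75562404]), 'moment': array([-0.0092135 ,  0.02636436,  0.03073301]), 'grip_force': 0.0, 'opening': 0.9977685249163412}
```

View pics/top0.png

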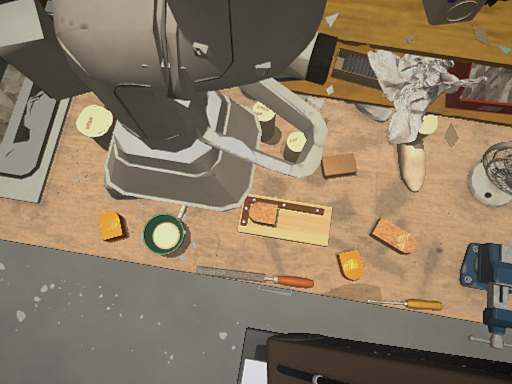

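View pics/side0.png

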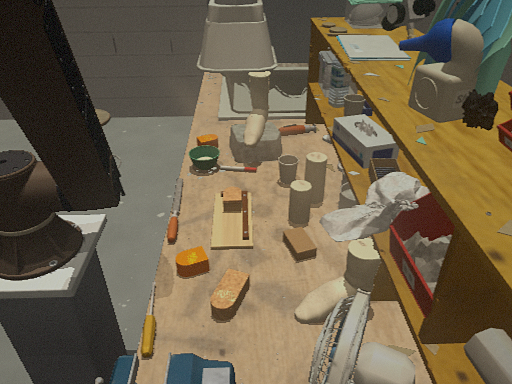

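The top view shows the board at about (285,220), with its fence along the upper edge and its stop at the left. The cork-topped heel block is at (263,212). The loose cork forefoot block is at (394,236), with its toe probably at the upper left or lower right. There are two orange look-alikes of the heel block, at (350,264) and (110,225), which are not meant. The heel that is meant is the cork one in the board's corner. I'll confirm this in one enlarged crop while measuring.

Run:
```python
from h import *
a=np.load("pics/top0.npz");im,d=a["im"],a["d"]
W=pts("top",d)
cv2.imwrite("pics/crop1.png",cv2.resize(im[185:290,230:430,::-1],None,fx=4,fy=4,interpolation=cv2.INTER_CUBIC))
b=np.load("pics/side0.npz");ims,ds=b["im"],b["d"];Ws=pts("side",ds)
for nm,WW,reg in(("top",W,(slice(200,260),slice(365,425))),("side",Ws,(slice(255,335),slice(195,260)))):
    R=WW[reg].reshape(-1,3); z=R[:,2]; print(nm,"hist",np.histogram(z[np.isfinite(z)],bins=np.arange(-10,70,5)))
    m=(WW[...,2]>34)&(WW[...,2]<55); M=np.zeros(m.shape,np.uint8); M[reg]=m[reg]
    c=max(cv2.findContours(M,cv2.RETR_EXTERNAL,cv2.CHAIN_APPROX_NONE)[0],key=cv2.contourArea)
    P=WW[M>0]; print(len(P),P.mean(0)); r=cv2.minAreaRect(P[:,:2].astype(np.float32)); print(r, np.nanmedian(P[:,2]))
```

```text
top hist (array([  14,  981, 1528,   93,   22,   21,   23,   26,   21,  137,  625,
         98,    0,    0,    0]), array([-10,  -5,   0,   5,  10,  15,  20,  25,  30,  35,  40,  45,  50,
        55,  60,  65]))
865 [ 549.56983069 -208.88029965   42.26546743]
((549.263916015625, -211.49624633789062), (124.68994903564453, 60.168060302734375), 67.6971206665039) 42.380239894499255
side hist (array([   0, 1013, 2609,   81,   70,   84,   74,   78,   84,   91,  961,
         40,    0,    0,    0]), array([-10,  -5,   0,   5,  10,  15,  20,  25,  30,  35,  40,  45,  50,
        55,  60,  65]))
1102 [ 542.88413167 -203.12000063   42.30204489]
((539.38427734375, -167.6134490966797), (112.41755676269531, 196.559814453125), 19.47378921508789) 42.63090826527997
```

View pics/crop1.png

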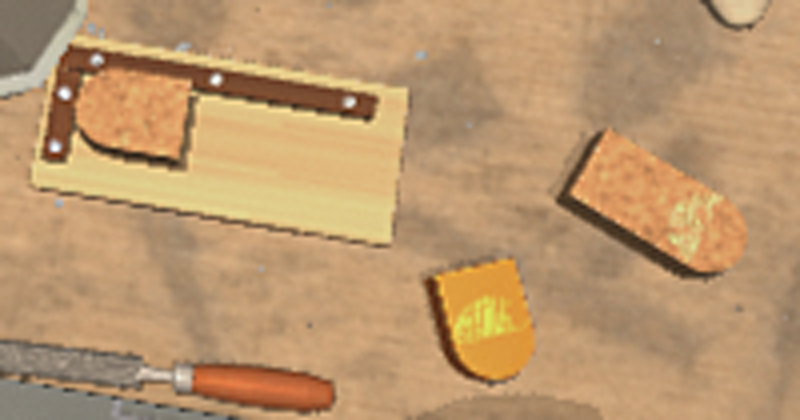

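Confirmed in the crop. The cork heel block is in the corner at crop (133,115). The loose forefoot block has its square end at upper left, crop (585,165), and its toe at lower right, crop (725,245). The orange block at (490,320) is the decoy. Next I'll measure these exactly in both views.

```bash
cat >> h.py <<'E'
def blob(W,lo,hi,seed,rad,zr):
    "points with z in zr within rad of seed (xy), largest component"
    m=(W[...,2]>zr[0])&(W[...,2]<zr[1])&(np.hypot(W[...,0]-seed[0],W[...,1]-seed[1])<rad)
    n,l,s,_=cv2.connectedComponentsWithStats(m.astype(np.uint8),connectivity=4)
    return l==1+np.argmax(s[1:,4])
def planepts(name,mask,z):
    "contour of a mask cast onto plane z"
    c=env.get_calibration(name);K=np.array(c["intrinsics"]);T=np.array(c["cam_to_world"])
    c=max(cv2.findContours(mask.astype(np.uint8),cv2.RETR_EXTERNAL,cv2.CHAIN_APPROX_NONE)[0],key=cv2.contourArea)[:,0].astype(float)
    r=np.c_[(c[:,0]-K[0,2])/K[0,0],-(c[:,1]-K[1,2])/K[1,1],-np.ones(len(c))]@T[:3,:3].T
    return (T[:3,3]+r*((z-T[2,3])/r[:,2])[:,None])[:,:2]
def rect(P):
    (cx,cy),(w,h),a=cv2.minAreaRect(P.astype(np.float32))
    if w<h: w,h,a=h,w,a+90
    a=(a%180); return np.round([cx,cy,w,h,a],2)   # long axis angle in [0,180)
E
python3 - <<'E'
from h import *
for n in("top","side"):
    a=np.load(f"pics/{n}0.npz");W=pts(n,a["d"]);im=a["im"]
    m=blob(W,0,0,(549,-211),90,(34,50)); print(n,"fore",m.sum(),rect(planepts(n,m,42)),np.median(W[m][:,2]))
    # board: find region z 8..28 near
    yx=np.argwhere(m)
    s=(212,263) if n=="top" else (195,232)
    p=W[s]; print("heel seed",p)
    h=blob(W,0,0,p[:2],75,(44,62)); print("heel",h.sum(),rect(planepts(n,h,54)),np.median(W[h][:,2]),h.sum())
    bm=(np.hypot(W[...,0]-p[0],W[...,1]-(p[1]-70))<200)&(W[...,2]>6.5)&(W[...,2]<62)
    k,l,st,_=cv2.connectedComponentsWithStats(bm.astype(np.uint8)); i=1+np.argmax(st[1:,4]); print("board all",st[i],rect(W[l==i][:,:2]))
    t=(l==i)&(W[...,2]>8)&(W[...,2]<17); print("board top",t.sum(),rect(W[t][:,:2]))
    hsv=cv2.cvtColor(im,cv2.COLOR_RGB2HSV)
    f=(l==i)&(hsv[...,2]<135)&(W[...,2]<30)&(W[...,2]>18); print("strip",f.sum(),rect(W[f][:,:2]),np.median(W[f][:,2]))
    # tall things behind
    q=(W[...,2]>60)&(abs(W[...,1]-(p[1]-100))<200)&(W[...,0]>450)&(W[...,0]<800)&(W[...,2]<200)
    k,l,st,ce=cv2.connectedComponentsWithStats(q.astype(np.uint8))
    for j in range(1,k):
        if st[j,4]>60: Q=W[l==j]; print("tall",ce[j].round(),Q.min(0).round(),Q.max(0).round())
E
```

```text
top fore 865 [ 548.42 -210.62  125.5    60.96   67.15] 42.380239894499255
heel seed [552.85697124 175.40306911  55.35115847]
heel 514 [551.13 176.72  78.95  59.26  90.1 ] 54.508545677597795 514
board all [ 237  194   96   53 3562] [552.74 108.73 270.24 123.29  90.43]
board top 2283 [551.87 108.9  269.84 121.    90.05]
strip 498 [556.64 119.21 234.97  87.74  90.58] 24.17994776999285
tall [266. 125.] [782. 190.  60.] [800. 232. 159.]
tall [295. 145.] [724.  88.  61.] [787. 144. 127.]
side fore 995 [ 550.2  -213.04  129.72   61.71   67.03] 42.66272963093513
heel seed [553.29520197 168.70408324  53.84786344]
heel 285 [551.35 169.95  90.42  55.76  88.87] 54.77248852707794 285
board all [ 210  187   43   62 2261] [551.85 110.55 275.29 120.13  90.14]
board top 1533 [551.85 110.55 275.29 120.13  90.14]
strip 302 [559.57 119.22 240.33  83.    91.77] 25.02900320247136
tall [301. 188.] [725.  77.  60.] [800. 246. 159.]
tall [325. 216.] [ 769. -131.  169.] [ 800. -119.  194.]
```

```bash
cat >> h.py <<'E'
def shift(cmd_xyz,yaw,tgt_xyz,tyaw):
    "world move -> tool-axis shift (m) and tool turn (deg)"
    c,s=np.cos(yaw),np.sin(yaw); d=np.subtract(tgt_xyz,cmd_xyz)
    return np.round([(c*d[0]+s*d[1])/1e3,(s*d[0]-c*d[1])/1e3,-d[2]/1e3,-np.degrees(tyaw-yaw)],4)
E
python3 - <<'E'
from h import *
print(shift((176.8,-599.5,404.8),.2867,(549.2,-211.5,300),np.radians(67.2)), shift((176.8,-599.5,404.8),.2867,(549.2,-211.5,404.8),np.radians(67.2)))
for n in("top","side"):
    a=np.load(f"pics/{n}0.npz");W=pts(n,a["d"]).reshape(-1,3)
    A=np.array([177,-599]);u=np.array([372,388.]);L=np.hypot(*u);u/=L
    q=W[:,:2]-A;t=q@u;w=abs(q@np.array([-u[1],u[0]]))
    for k in range(0,620,60):
        s=W[(t>k)&(t<k+60)&(w<110)&(W[:,2]<700)]; print(n,k,len(s),np.round(np.nanpercentile(s[:,2],[50,99,100])) if len(s) else '')
E
```

```text
[  0.4669  -0.2669   0.1048 -50.7733] [  0.4669  -0.2669  -0.     -50.7733]
top 0 312 [-820. -808. -802.]
top 60 477 [-819. -807. -804.]
top 120 755 [-818.   81.   83.]
top 180 1315 [  3. 135. 137.]
top 240 1792 [  2. 135. 138.]
top 300 1698 [  2. 132. 137.]
top 360 1631 [ 1. 25. 28.]
top 420 1521 [ 1.  7. 45.]
top 480 1504 [ 2. 46. 49.]
top 540 1476 [ 2. 46. 48.]
top 600 1427 [ 1.  7. 44.]
side 0 0 
side 60 0 
side 120 0 
side 180 491 [132. 135. 135.]
side 240 654 [  2. 135. 137.]
side 300 1221 [  2. 133. 135.]
side 360 1713 [ 1. 26. 28.]
side 420 2109 [ 1. 32. 45.]
side 480 2012 [ 2. 45. 47.]
side 540 1611 [ 2. 45. 47.]
side 600 1273 [ 1. 19. 44.]
```

Request:
carry_out --pt "0.467 -0.267 0 -50.8 1" --pt "0.467 -0.267 0 -50.8 1" --pt "0.467 -0.267 0 -50.8 1" --pt "0.467 -0.267 0 -50.8 1" --pt "0.467 -0.267 0 -50.8 1" --pt "0.467 -0.267 0 -50.8 1" --pt "0.467 -0.267 0 -50.8 1" --pt "0.467 -0.267 0 -50.8 1" --pt "0.467 -0.267 0 -50.8 1" --pt "0.467 -0.267 0 -50.8 1" --pt "0.467 -0.267 0.05 -50.8 1" --pt "0.467 -0.267 0.105 -50.8 1" --pt "0.467 -0.267 0.105 -50.8 1" --pt "0.467 -0.267 0.105 -50.8 1"

```text
t: 1.85
eef_pos: [549.4, -212.1, 301.4]
tcp_rot: [3.14, 0.0, 1.173]
ft_force: [0.4, -0.2, 1.3]
opening: 0.996
grip_force: 0.0
```

Request:
carry_out --pt "0 0 0.05 0 1" --pt "0 0 0.08 0 1" --pt "0 0 0.092 0 1" --pt "0 0 0.092 0 1" --pt "0 0 0.092 0 0.3" --pt "0 0 0.092 0 0.3" --pt "0 0 0.092 0 0.3" --pt "0 0 0.092 0 0.3" --pt "0 0 0.092 0 0.3" --pt "0 0 0.092 0 0.3"

```text
t: 3.1
eef_pos: [549.3, -211.3, 207.9]
tcp_rot: [3.141, 0.0, 1.173]
ft_force: [0.6, 1.0, 4.0]
opening: 0.61
grip_force: 30.0
```

Request:
carry_out --pt "0 0 -0.05 0 0.3" --pt "0 0 -0.092 0 0.3" --pt "0.05 -0.021 -0.092 -5 0.3" --pt "0.1 -0.042 -0.092 -10 0.3" --pt "0.15 -0.063 -0.092 -15 0.3" --pt "0.2 -0.084 -0.092 -20 0.3" --pt "0.252 -0.105 -0.092 -23.1 0.3" --pt "0.252 -0.105 -0.092 -23.1 0.3" --pt "0.252 -0.105 -0.092 -23.1 0.3" --pt "0.252 -0.105 -0.092 -23.1 0.3"

```text
t: 4.35
eef_pos: [550.0, 60.6, 299.6]
tcp_rot: [-3.141, 0.0, 1.575]
ft_force: [-0.3, -0.1, -1.6]
opening: 0.608
grip_force: 30.0
```

Run:
```python
from h import *
s=env.state(); print(s["eef_pos"],s["tcp_rot"],s["ft_force"],s["opening"],s["grip_force"])
V=[]
for n in("top","side"):
    im,d=env.read_camera(n); W=pts(n,d); V.append(im[:,:,::-1]); np.savez(f"pics/{n}1.npz",im=im,d=d)
top=cv2.resize(V[0][170:270,220:370],(600,400)); sd=cv2.resize(V[1][150:290,190:290],(200,280))
c=np.zeros((400,800,3),np.uint8);c[:,:600]=top;c[:280,600:]=sd
cv2.imwrite("pics/v2.png",c)
```

```text
[549.98458056  60.61773837 299.55067345] [-3.14120092e+00  1.93288943e-04  1.57492296e+00] [-0.30021527 -0.10048338 -1.56760172] 0.6081991691549864 29.99964952468872
```

View pics/v2.png

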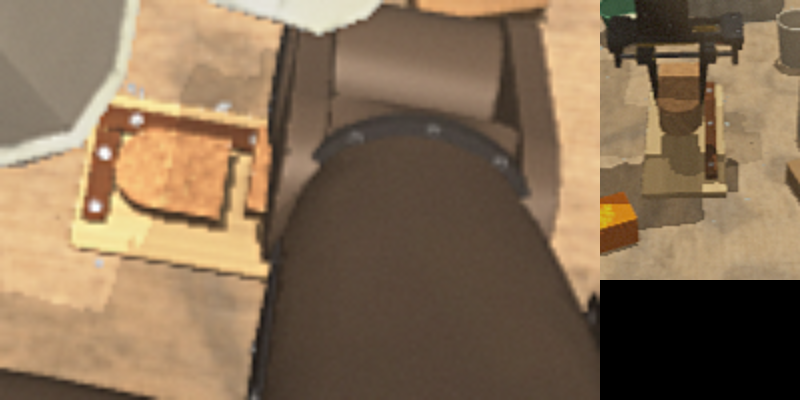

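The picture shows the block held level. Its square end shows at composite (255,190), close beside the heel's square end at (230,190); the arm hides the rest. Next I'll measure where that edge is.

Run:
```python
from h import *
a=np.load("pics/top1.npz");W=pts("top",a["d"])
m=(abs(W[...,2]-134)<7)&(W[...,0]>510)&(W[...,0]<590)&(W[...,1]>80)&(W[...,1]<160)
Q=W[m];print("held end",len(Q),np.median(Q[:,2]),Q.min(0),Q.max(0))
for r in np.unique(np.argwhere(m)[:,0]):
    k=W[r][m[r]]; print(r,k[k[:,1].argmax()].round(1))
h=blob(W,0,0,(552,176),75,(48,60))
print("heel edge");
for r in np.unique(np.argwhere(h)[:,0])[::3]:
    k=W[r][h[r]]; print(r,k[k[:,1].argmin()].round(1),k[k[:,1].argmax()].round(1))
```

```text
held end 86 134.3355982577823 [519.82964074 109.62690047 127.89314771] [576.398595   122.15886612 140.23145373]
201 [576.4 120.8 137.1]
202 [574.  120.3 135.6]
203 [571.3 119.9 135.5]
204 [568.4 122.1 134.7]
205 [566.  121.6 132.9]
206 [563.4 121.2 132.5]
207 [560.1 120.9 135. ]
208 [558.  120.4 132.6]
209 [555.5 119.9 131.3]
210 [552.2 122.1 131.8]
211 [549.5 121.7 132.1]
212 [545.6 121.5 137.9]
213 [543.4 121.  135.2]
214 [541.3 120.5 132.5]
215 [538.4 120.1 133.6]
216 [536.4 122.2 127.9]
217 [532.7 121.9 133.2]
218 [530.4 121.4 131.2]
219 [527.4 121.1 132.8]
220 [523.3 120.9 140.2]
221 [522.1 120.2 132.4]
222 [519.9 119.7 129.9]
heel edge
203 [581.6 171.3  50.4] [575.  205.5  53.7]
206 [577.  138.4  55.5] [565.2 212.6  51.7]
209 [567.9 139.9  55.1] [555.  213.7  56.6]
212 [559.3 138.5  54.6] [546.5 215.2  53.1]
215 [549.9 140.   55.9] [538.6 210.9  51.7]
218 [541.  138.6  57.3] [530.5 206.6  51.2]
221 [532.8 137.2  55. ] [523.4 193.7  54. ]
224 [523.3 138.7  58. ] [522.5 152.7  48. ]
```

Request:
carry_out --pt "0 -0.002 0.04 0 0.3" --pt "0 -0.002 0.07 0 0.3" --pt "0 -0.002 0.076 0 0.3" --pt "0 -0.002 0.078 0 0.3" --pt "0 -0.002 0.079 0 0.3" --pt "0 -0.002 0.079 0 0.3" --pt "0 -0.002 0.079 0 0.3"

```text
t: 5.32
eef_pos: [548.0, 61.7, 221.2]
tcp_rot: [3.141, 0.0, 1.577]
ft_force: [0.6, 0.9, -1.8]
opening: 0.608
grip_force: 30.0
```

Request:
carry_out --pt "0 0 0.0008 0 0.3" --pt "0 0.001 0.0008 0 0.3" --pt "0 0.002 0.0008 0 0.3" --pt "0 0.003 0.0008 0 0.3" --pt "0 0.003 0.0008 0 0.3"

```text
t: 5.95
eef_pos: [551.0, 61.7, 220.0]
tcp_rot: [3.141, 0.0, 1.577]
ft_force: [-1.1, 0.6, 0.2]
opening: 0.609
grip_force: 30.0
```

Request:
carry_out --pt "0 0.0007 0 0 0.3" --pt "0 0.0014 0 0 0.3" --pt "0 0.0014 0 0 0.3"

```text
t: 6.32
eef_pos: [552.4, 61.7, 220.0]
tcp_rot: [3.141, 0.0, 1.577]
ft_force: [-1.5, 0.4, 1.7]
opening: 0.608
grip_force: 30.0
```

Request:
carry_out --pt "0 0.0007 0 0 0.3" --pt "0 0.0014 0 0 0.3" --pt "0 0.0014 0 0 0.3"

```text
t: 6.7
eef_pos: [553.8, 61.7, 219.9]
tcp_rot: [3.141, 0.0, 1.577]
ft_force: [-2.6, -0.4, 3.4]
opening: 0.606
grip_force: 30.0
```

Request:
carry_out --pt "0 0.0005 -0.0003 0 0.3" --pt "0 0.001 -0.0003 0 0.3" --pt "0 0.001 -0.0003 0 0.3"

```text
t: 7.08
eef_pos: [554.6, 61.7, 220.0]
tcp_rot: [-3.141, 0.0, 1.576]
ft_force: [-2.6, 0.3, -1.6]
opening: 0.609
grip_force: 30.0
```

Request:
carry_out --pt "0 0.0005 0 0 0.3" --pt "0 0.001 0 0 0.3" --pt "0 0.001 0 0 0.3"

```text
t: 7.45
eef_pos: [555.0, 61.7, 220.0]
tcp_rot: [-3.139, 0.0, 1.576]
ft_force: [-6.9, -0.0, 1.5]
opening: 0.612
grip_force: 30.0
```

Run:
```python
from h import *
print(env.state()["ft_force"])
im,d=env.read_camera("side"); cv2.imwrite("pics/v3.png",cv2.resize(im[170:260,195:275,::-1],None,fx=6,fy=6,interpolation=cv2.INTER_CUBIC))
```

```text
[-6.86627614 -0.03959834  1.48320083]
```

View pics/v3.png

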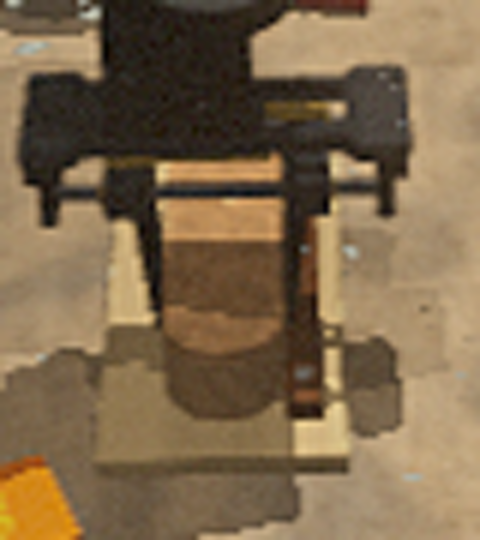

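The picture shows the block flat on the board with its side at the fence, at crop (288,390). The force of 7 N confirms the contact. Next I'll ease off and slide it towards the heel.

Request:
carry_out --pt "0 -0.001 -0.0003 0 0.3" --pt "0.004 -0.001 -0.0003 0 0.3" --pt "0.008 -0.001 -0.0003 0 0.3" --pt "0.011 -0.001 -0.0003 0 0.3" --pt "0.011 -0.001 -0.0003 0 0.3"

```text
t: 8.12
eef_pos: [554.5, 73.2, 220.4]
tcp_rot: [-3.141, -0.0, 1.577]
ft_force: [-4.8, 1.1, -1.5]
opening: 0.609
grip_force: 30.0
```

Request:
carry_out --pt "0.0007 -0.0003 0 0 0.3" --pt "0.0014 -0.0003 0 0 0.3" --pt "0.0014 -0.0003 0 0 0.3"

```text
t: 8.5
eef_pos: [554.4, 74.1, 220.5]
tcp_rot: [3.141, 0.0, 1.577]
ft_force: [-4.3, -1.1, -2.0]
opening: 0.608
grip_force: 30.0
```

Request:
carry_out --pt "0.0007 -0.0003 0 0 0.3" --pt "0.0014 -0.0003 0 0 0.3" --pt "0.0014 -0.0003 0 0 0.3"

```text
t: 8.88
eef_pos: [554.2, 75.6, 220.6]
tcp_rot: [3.141, 0.0, 1.577]
ft_force: [-0.7, -0.6, -1.9]
opening: 0.608
grip_force: 30.0
```

Request:
carry_out --pt "0.0007 0 0 0 0.3" --pt "0.0014 0 0 0 0.3" --pt "0.0014 0 0 0 0.3"

```text
t: 9.25
eef_pos: [554.2, 77.0, 220.6]
tcp_rot: [3.141, 0.0, 1.577]
ft_force: [-0.2, -1.0, -0.8]
opening: 0.606
grip_force: 30.0
```

Request:
carry_out --pt "0.0007 0 0 0 0.3" --pt "0.0014 0 0 0 0.3" --pt "0.0014 0 0 0 0.3"

```text
t: 9.62
eef_pos: [554.2, 77.7, 220.7]
tcp_rot: [3.141, 0.001, 1.577]
ft_force: [0.0, -9.1, 0.1]
opening: 0.608
grip_force: 30.0
```

Request:
carry_out --pt "-0.0003 0 0.0006 0 0.3" --pt "-0.0003 0 0.0009 0 0.3" --pt "-0.0003 0 0.0009 0 0.3"

```text
t: 10.0
eef_pos: [554.2, 77.6, 219.9]
tcp_rot: [3.141, 0.001, 1.577]
ft_force: [-0.5, -6.4, 2.0]
opening: 0.608
grip_force: 30.0
```

Request:
carry_out --pt "0 0 0 0 0.75" --pt "0 0 0 0 0.9" --pt "0 0 0 0 0.9" --pt "0 0 0 0 0.9" --pt "0 0 0 0 0.9" --pt "0 0 -0.03 0 0.9" --pt "0 0 -0.09 0 0.9" --pt "0 0 -0.14 0 0.9" --pt "0 0 -0.18 0 0.9" --pt "-0.05 0 -0.18 0 0.9" --pt "-0.1 0 -0.18 0 0.9" --pt "-0.15 0 -0.18 0 0.9" --pt "-0.2 0 -0.18 0 0.9" --pt "-0.25 0 -0.18 0 0.9" --pt "-0.3 0 -0.18 0 0.9" --pt "-0.3 0 -0.18 0 0.9" --pt "-0.3 0 -0.18 0 0.9"

```text
t: 12.12
eef_pos: [555.6, -221.6, 399.4]
tcp_rot: [-3.141, -0.0, 1.576]
ft_force: [0.1, 0.4, 0.5]
opening: 0.899
grip_force: 0.0
```

Run:
```python
from h import *
s=env.state(); print(s["t"],s["eef_pos"],s["ft_force"])
V={}
for n in("top","side"):
    im,d=env.read_camera(n); W=pts(n,d); V[n]=im[:,:,::-1]
    m=(W[...,2]>48)&(W[...,2]<62)&(abs(W[...,0]-552)<50)&(W[...,1]>-10)&(W[...,1]<225)
    k,l,st,_=cv2.connectedComponentsWithStats(m.astype(np.uint8))
    for j in range(1,k):
        if st[j,4]>80:
            M=l==j; print(n,st[j],rect(planepts(n,M,54)),np.median(W[M][:,2]))
            P=W[M]
            for a,b in((30,100),(150,185)):
                q=P[(P[:,1]>a)&(P[:,1]<b)]; print(a,b,"x range",np.percentile(q[:,0],[1,99]).round(1),"z",np.median(q[:,2]).round(1))
c=np.zeros((560,800,3),np.uint8); c[:400,:520]=cv2.resize(V["top"][185:250,232:342],(520,400)[0:2],interpolation=cv2.INTER_CUBIC)
c[:560,520:]=cv2.resize(V["side"][165:265,205:265],(280,560),interpolation=cv2.INTER_CUBIC)
cv2.imwrite("pics/v4.png",c)
```

```text
12.125 [ 555.61484549 -221.60744051  399.44016392] [0.14898403 0.43326632 0.54056028]
top [ 248  203   71   27 1332] [551.9  116.78 203.57  59.51  90.96] 54.330460758410254
30 100 x range [524.1 581.3] z 54.4
150 185 x range [522.6 580. ] z 54.4
side [222 200  20   7 109] [552.6  124.    57.77  31.91 179.9 ] 54.93190764697886Traceback (most recent call last):
  File "<stdin>", line 13, in <module>
    return _quantile_unchecked(
        a, q, axis, out, overwrite_input, method, keepdims, weights)
    return _ureduce(a,
                    func=_quantile_ureduce_func,
    ...<5 lines>...
                    overwrite_input=overwrite_input,
                    method=method)
    r = func(a, **kwargs)
    result = _quantile(arr,
                       quantiles=q,
    ...<2 lines>...
                       out=out,
                       weights=wgt)
    slices_having_nans = np.isnan(arr[-1, ...])
                                  ~~~^^^^^^^^^
IndexError: index -1 is out of bounds for axis 0 with size 0
```

Run:
```python
from h import *
V={n:env.read_camera(n)[0][:,:,::-1] for n in("top","side")}
c=np.zeros((560,800,3),np.uint8); c[:320,:520]=cv2.resize(V["top"][185:252,232:341],(520,320),interpolation=cv2.INTER_CUBIC)
c[:,520:]=cv2.resize(V["side"][150:270,205:265],(280,560),interpolation=cv2.INTER_CUBIC)
cv2.imwrite("pics/v5.png",c)
```

```text
(no output)
```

View pics/v5.png

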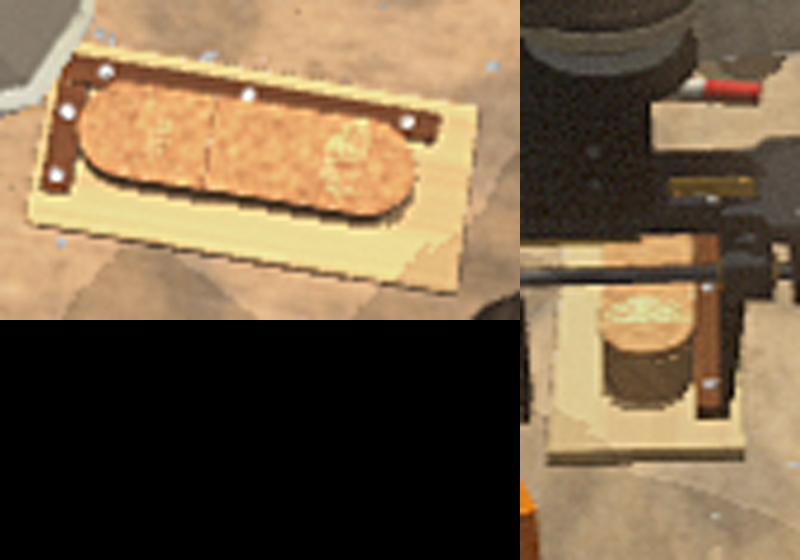

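The blocks are butted with only a hairline joint at composite (208,145). Their sides run in line along the fence, the heel sits against the stop at (78,130), and the gripper is clear. The joined length measures 203.6 mm against the nominal 205 mm, so I'm handing the job in.

```bash
python3 -c "
from cell import env
print(env.job_done())"
```

```text
the job is handed in; nothing more can be done
None
```

I laid the forefoot block flat on the board, cork up and along the fence, with no visible gap to the heel block, which is tight in its corner; the job is handed in (about 12 of 51 s used), but no verdict was returned.

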